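Fit the glazing chuck and hold the lid over it

TASK

Set up the banding wheel for glazing a lid: take the spool-shaped clay chuck from the ware board, slide it down over the wheel's upright spindle until it stands flat on the wheel, and let go of it. Then pick up the square lid by its knob, carry it over the rack of test tiles without anything touching the rack, and finish still holding it level and still above the chuck, centred, its sides parallel to those of the chuck's square top, with its rim about 15 mm above the chuck. The lid must never touch the chuck, and leave the casserole, tin, jar band and brush where they are.

Things in the scene. Friction and masses are not known exactly. Their poses are not given: they have to be found in the camera images.
- chuck: Loose terracotta spool, 85 mm tall, about 300 g, upright on the ware board. Round foot flange 72 mm across, 10 mm thick; round waist 42 mm across up to 60 mm; square top block 54 x 54 mm from 60 to 85 mm height (grip it across its sides). A 22 mm bore runs right through along its axis. Origin: centre of the underside; z up; x and y parallel to the square top's sides.
- chuck_top (a point): Centre of the chuck's top face, 85 mm above its underside; axes as the chuck's.
- lid: Loose terracotta square lid, 100 x 100 mm, about 350 g, rim down on the ware board; hollow below (walls 8 mm, cavity 84 x 84 x 20 mm deep). Its plate's top is 28 mm up; a concave pyramid rises to 46 mm, then a square knob 24 x 24 mm to 85 mm above the rim. Origin: lid's centre in the plane of its lower rim; z up; x and y parallel to the sides of lid and knob.
- knob (a point): Point on the lid's axis in the knob, 71 mm above the lower rim: the height to grip; axes as the lid's.
- wheel: Fixed, non-turning banding wheel: aluminium disc 170 mm in diameter whose top is 45 mm above the bench, with an upright steel spindle of 14 mm diameter rising from its centre, 40 mm above the disc, its last 6 mm tapered. Origin: on the spindle's axis at bench height; z up.
- spindle_tip (a point): Top of the spindle, on its axis, 85 mm above the bench.
- tile_rack: Fixed rack of test tiles standing on edge on a wooden base, 300 mm long (its x axis), 100 mm wide (its y), 150 mm high; it stands on the bench between the ware board and the wheel. Which of the two is on the left varies. Origin: centre of its underside.
- ware_board: Fixed plywood board, 320 (x) x 200 (y) x 18 mm thick, lying on the bench; the chuck stands near one end and the lid near the other, which is which varies. Origin: centre of its underside.
- casserole: Bystander: open terracotta pot with two black side handles, 110 mm in diameter, 65 mm high, on the bench beyond the rack. Origin: centre of its underside.
- tin: Bystander: tin 72 mm in diameter, 85 mm high, on the bench beyond the rack, to the right of the casserole. Origin: centre of its underside.
- jar_band: Bystander: plastic ring 76 mm in diameter, 14 mm high, lying on the bench far to the right. Origin: centre of its underside.
- brush: Bystander: brush lying on the bench far to the left. Origin: on its underside.
Not all that is in view belongs to the job. What is shaped like the chuck but black or red is not meant. There is more than one size of the wheel; the one meant has the size given above.

How it is judged:
By the outcome, as a careful person would: the job done as asked, in the order asked, and still so for the second after the job is handed in, while the arm keeps its last pose, push and grip.
It also fails if it takes over 72 s, if anything falls off the work surface, if the arm or the gripper's body presses on something with over 40 N, if the wrist force passes 120 N, or if a joint passes its speed limit or range.

ROBOT

A 6-joint arm with a two-finger parallel gripper is mounted at the origin on the work surface. World frame = base frame: x ahead of the robot, y to its left, z up, the work surface at z = 0. Lengths are in m, angles in degrees, forces in N, time in s.
With the tool pointing down it reaches from about 0.375 to 0.9 m from the base axis. Payload 3.1 kg.
Tool frame: the origin (TCP) lies between the finger pads; the fingertips stand 11 mm ahead of it and the grasp point (between the pads) lies 8 mm behind it; z points along the fingers, y is the line along which they close (so a half turn about z gives the same grasp; the last joint's range is limited). The gripper opens to 87 mm and grips with 3 to 60 N. Pads are 19 mm wide; open, the fingers measure 117 mm over their backs; the gripper's body (75 mm by 190 mm) begins 51 mm behind the grasp point.
Start: joints at [64.315, 30.224, 82.088, -0, 67.689, -10.227], TCP at [0.167, 0.602, 0.234] pointing down, gripper open.
Joint ranges: [-176.69, 176.69], [-43.24, 126.21], [12.49, 139.97], [-82, 262], [0, 151.66], [-163.58, 163.58]. Speed limits (degrees/s): [159.86, 159.86, 180, 180, 180, 180].

INTERFACE

Orientations are given as a 3x3 rotation matrix whose columns are the frame's x, y, z axes.
In Python, from rig import bot, viewer, workorder, models gives the robot as it stands.
- The arm moves only by the shell command python3 -m jog 'ROWS'. ROWS is JSON, a list of rows, each a list of 7 numbers: the opening, from 0 (shut) to 1 (fully open), then the shift along the tool's x, y, z in m, then the turn, a rotation vector about the tool's x, y, z in degrees. In form: [[claw, x, y, z, ax, ay, az], ...]. A call has 1 to 20 rows; each row is the pose to reach, as a shift and turn from the pose commanded when the call began, along the tool's axes at that moment; what a row does not reach only later rows make up. A row lasts 1/8 s, in which the tool goes at most 62.5 mm and 10.7 degrees, less where a joint would pass 70% of its speed; a pose out of reach is approached as far as the arm can. A call with a gripper value outside its range is refused whole. The fingers move at their own pace and stop on an object; the grip force is fixed at half the most. Time passes only in rows, so rows that repeat a pose let the fingers close. It gives the time, the measured TCP pose, the force, the opening and the grip force at its end, in the units of the state.
- bot.read_state(): the state, without advancing time (a new reading comes with each control period).
- viewer.capture(name): name is "side" or "top"; returns (picture, depth): 384x512x3 uint8, blue, green, red; 384x512 float32, m along the optical axis (not along the pixel's ray), 0 where there is no reading.
- viewer.camera_info(name): a dict with "fx", "fy", "cx", "cy" (pixels), "dist_coeffs" ([k1, k2, p1, p2, k3] as OpenCV has them; the pictures are not rectified), "world_to_cam" (4x4, takes a point from world to camera coordinates). Camera axes: x right, y down, z forward; pixel columns grow to the right and rows downward; lengths in m; the calibration is good to about 2 mm. A picture is of the moment at which its call begins. camera_info takes no time and is no camera call.
- workorder.hand_in(): hands the job in; it is judged then, once.
Trained networks look in the newest picture that a camera, given by its name, has taken for a name from the list of things; names that differ only in an ending like _2 or _b are one class to them, and where a whole thing is asked for, a point or a joint stands for the part that bears it (a point fixed in the world has none). Each returns a list of dicts, best first, with "p" (0 to 1); they miss things now and then, are a little off and sometimes report something else, mostly with a low value. They report only what shows in the picture. A call takes as long as a camera call. They do not tell look-alikes from the thing itself.
- models.outline_of(camera, thing): "mask" (384x512 bool, what is visible of it).
- models.tip_of(camera, thing): "xyz" ([x, y, z] in m, in world coordinates, good to about 4 mm: a listed point, or the origin of a listed thing).
The state is a dict: "time_s": time; "joint_positions": joint angles; "qvel": joint speeds; "tau": joint torques, N m; "position": TCP position; "tcp_rot": TCP orientation; "force": force on the tool from outside, world axes, zero at the start; "moment": the same for the moment, N m; "opening": opening from 0.0 (shut) to 1.0 (fully open); "grasp_force": force on a finger pad.
Only numpy, scipy, OpenCV 4.12 (cv2) and the standard library are available. Lean on these libraries where they do the work, as an engineer would, in place of code of your own. Each camera call takes 0.05 s, during which the arm holds its last target. There are 200 camera calls.

## Working session

There is one attempt and no reset: what is moved stays moved. The work goes in short steps, Python scripts to look and compute and a shell command to move; the robot and the scene stay as the last step left them, time stands still between calls to the robot, and variables do not carry over. Pictures are saved under pics/ and viewed, at most 10 in all, crops included, and the job is handed in when it is done.

```bash
ls; mkdir -p pics; cat > h.py <<'E'
import numpy as np, cv2
from rig import bot, viewer, workorder, models
def px2w(cam,pts,depth):
    i=viewer.camera_info(cam);K=np.array([[i['fx'],0,i['cx']],[0,i['fy'],i['cy']],[0,0,1]])
    pts=np.asarray(pts,float).reshape(-1,1,2)
    n=cv2.undistortPoints(pts,K,np.array(i['dist_coeffs']))[:,0]
    d=np.asarray(depth,float).reshape(-1,1)
    c=np.hstack([n*d,d]);T=np.linalg.inv(np.array(i['world_to_cam']))
    return c@T[:3,:3].T+T[:3,3]
def w2px(cam,P):
    i=viewer.camera_info(cam);K=np.array([[i['fx'],0,i['cx']],[0,i['fy'],i['cy']],[0,0,1]])
    T=np.array(i['world_to_cam']);r,_=cv2.Rodrigues(T[:3,:3])
    return cv2.projectPoints(np.asarray(P,float).reshape(-1,1,3),r,T[:3,3],K,np.array(i['dist_coeffs']))[0][:,0]
def cloud(cam,d):
    v,u=np.nonzero(d>0);return np.c_[u,v],px2w(cam,np.c_[u,v],d[v,u])
E
python3 - <<'E'
from h import *
s=bot.read_state();print({k:np.round(s[k],3).tolist() for k in s})
ims=[]
for c in('side','top'):
    p,d=viewer.capture(c);np.savez('s0_'+c,p=p,d=d);ims.append(p)
    i=viewer.camera_info(c);print(c,i['fx'],np.round(i['world_to_cam'],3).tolist())
    for t in('chuck','chuck_top','lid','knob','wheel','spindle_tip','tile_rack','ware_board','casserole','tin'):
        print(c,t,[(round(r['p'],2),np.round(r['xyz'],3).tolist(),w2px(c,r['xyz'])[0].round().astype(int).tolist()) for r in models.tip_of(c,t)])
cv2.imwrite('pics/a.png',cv2.resize(np.vstack(ims),(400*1,600)) if 0 else ims[0]);cv2.imwrite('pics/b.png',ims[1])
E
```

```text
pics
{'time_s': 0.0, 'joint_positions': [64.316, 30.279, 82.154, -0.0, 67.688, -10.227], 'qvel': [-0.061, 0.021, 0.006, -0.038, -0.04, -0.127], 'tau': [-0.0, -44.004, -17.659, 0.063, 0.058, -0.0], 'position': [0.166, 0.602, 0.233], 'tcp_rot': [[-0.964, 0.267, -0.001], [0.267, 0.964, -0.002], [0.0, -0.002, -1.0]], 'force': [0.195, 0.448, 0.855], 'moment': [0.001, 0.011, -0.03], 'grasp_force': 0.0, 'opening': 0.999}
side 394.7874318790239 [[0.759, -0.651, 0.009, -0.382], [-0.382, -0.456, -0.804, 0.254], [0.528, 0.607, -0.594, 0.927], [0.0, 0.0, 0.0, 1.0]]
side chuck [(0.7, [0.287, -0.204, -0.0], [242, 297]), (0.65, [0.275, -0.325, -0.001], [272, 332]), (0.64, [0.443, -0.231, 0.018], [295, 268]), (0.16, [0.545, 0.245, 0.09], [216, 158])]
side chuck_top [(0.93, [0.441, -0.233, 0.105], [298, 244]), (0.75, [0.292, -0.208, 0.085], [244, 273]), (0.65, [0.275, -0.33, 0.089], [275, 308]), (0.47, [0.432, -0.455, -0.003], [361, 331])]
side lid [(0.61, [0.602, -0.232, 0.016], [336, 241])]
side knob [(0.92, [0.601, -0.236, 0.091], [340, 221])]
side wheel [(0.78, [0.541, 0.242, 0.001], [217, 181]),
[... 914 characters left out ...]
1, -0.233, 0.103], [332, 215]), (0.56, [0.287, -0.208, 0.086], [324, 261]), (0.5, [0.521, -0.249, -0.001], [331, 194])]
top lid [(0.66, [0.602, -0.232, 0.015], [326, 172])]
top knob [(0.66, [0.603, -0.237, 0.088], [332, 168])]
top wheel [(0.69, [0.236, 0.28, -0.001], [184, 273]), (0.61, [0.544, 0.243, -0.001], [196, 188])]
top spindle_tip [(0.82, [0.236, 0.281, 0.122], [177, 278]), (0.8, [0.542, 0.241, 0.083], [193, 186])]
top tile_rack [(0.96, [0.54, 0.002, -0.003], [262, 189])]
top ware_board [(0.87, [0.521, -0.244, -0.004], [329, 194])]
top casserole [(0.63, [0.778, 0.02, -0.001], [257, 125]), (0.19, [0.445, -0.231, 0.016], [327, 215])]
top tin [(0.98, [0.781, -0.125, 0.003], [296, 124])]
```

View pics/a.png

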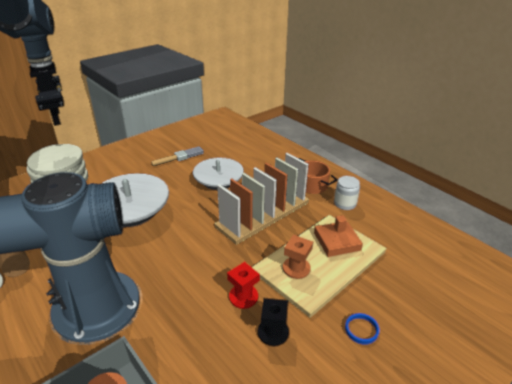

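View pics/b.png

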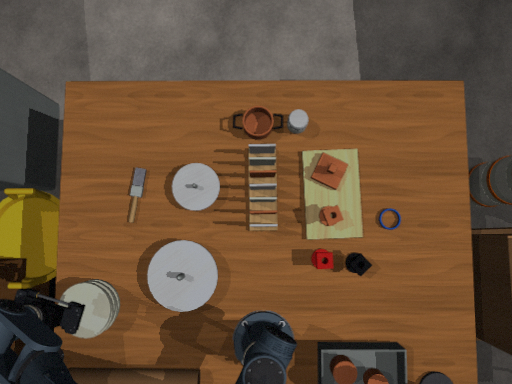

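```bash
cat > m.py <<'E'
from h import *
def sq(P,lo,hi,c,r,name):
    m=(P[:,2]>lo)&(P[:,2]<hi)&(np.hypot(P[:,0]-c[0],P[:,1]-c[1])<r)
    Q=P[m]
    if len(Q)<8: print(name,'few',len(Q));return
    R=cv2.minAreaRect((Q[:,:2]*1000).astype(np.float32))
    print(name,len(Q),'rect c',np.round(R[0],1),'size',np.round(R[1],1),'ang',round(R[2],1),'z',np.round(np.percentile(Q[:,2],[5,50,95]),4),'mean',np.round(Q[:,:2].mean(0)*1000,1))
E
python3 - <<'E'
from m import *
for c in('side','top'):
    d=np.load(f's0_{c}.npz')['d'];uv,P=cloud(c,d)
    sq(P,.095,.115,(.442,-.232),.05,c+' chucktop')
    sq(P,.038,.055,(.602,-.232),.085,c+' lid plate')
    sq(P,.09,.115,(.602,-.235),.03,c+' knobtop')
    sq(P,.06,.1,(.543,.242),.03,c+' spindle')
    sq(P,.035,.055,(.543,.242),.12,c+' disc')
    sq(P,.035,.055,(.235,.28),.16,c+' bigdisc')
    sq(P,.06,.13,(.235,.28),.03,c+' bigspindle')
    sq(P,.02,.3,(.54,0),.11 if 0 else .165,c+' rack')
p=np.load('s0_top.npz')['p']
a=cv2.resize(p[140:245,290:390],None,fx=4,fy=4,interpolation=cv2.INTER_CUBIC)
b=cv2.resize(p[155:260,165:265-30],None,fx=4,fy=4,interpolation=cv2.INTER_CUBIC)
cv2.imwrite('pics/c.png',np.hstack([a,b]))
E
```

```text
side chucktop 381 rect c [ 441.  -235.4] size [57.6 54.8] ang 21.0 z [0.0969 0.1023 0.1042] mean [ 438.9 -237.2]
side lid plate 701 rect c [ 600.1 -236.5] size [103.2 100.8] ang 64.8 z [0.0407 0.0468 0.0536] mean [ 586.3 -245.3]
side knobtop 89 rect c [ 601.  -237.1] size [27.3 24.7] ang 63.7 z [0.0913 0.1009 0.1039] mean [ 597.4 -239.3]
side spindle 27 rect c [541.2 234.5] size [ 6.9 11.3] ang 45.4 z [0.0628 0.0765 0.0847] mean [541.4 234.2]
side disc 1073 rect c [543.1 237.9] size [169.9 169.4] ang 16.0 z [0.0412 0.0444 0.0471] mean [537.6 232.5]
side bigdisc 42 rect c [234.5 166.5] size [130.3  23.8] ang 0.2 z [0.0508 0.0538 0.0548] mean [223.5 164. ]
side bigspindle 237 rect c [237.1 276.3] size [53.3 52.3] ang 73.7 z [0.0625 0.0667 0.117 ] mean [234.2 273. ]
side rack 4233 rect c [549.   7.] size [269.7 274.6] ang 51.8 z [0.028  0.1072 0.1492] mean [522.1 -11.5]
top chucktop 237 rect c [ 443.6 -237. ] size [53.9 55.2] ang 20.5 z [0.0987 0.1036 0.1076] mean [ 443.5 -236.6]
top lid plate 567 rect c [ 602.7 -238.5] size [100.4 101.1] ang 63.9 z [0.0423 0.0489 0.0541] mean [ 600.8 -236.6]
top knobtop 56 rect c [ 602. -238.] size [24.2 23.4] ang 66.5 z [0.0973 0.1041 0.1074] mean [ 601.5 -237.3]
top spindle 16 rect c [545.3 235.2] size [11.3 12.4] ang 57.2 z [0.0638 0.0809 0.0857] mean [544.8 234.5]
top disc 1764 rect c [546.5 237.6] size [169.2 164.8] ang 89.9 z [0.0407 0.0455 0.0504] mean [545.6 235.7]
top bigdisc few 1
top bigspindle 231 rect c [235.2 280.1] size [57. 58.] ang 18.7 z [0.0613 0.0653 0.1184] mean [235.9 278.2]
top rack 1634 rect c [543.6 -11.6] size [288.  290.5] ang 44.8 z [0.0204 0.0836 0.1532] mean [556.8   1.5]
```

View pics/c.png

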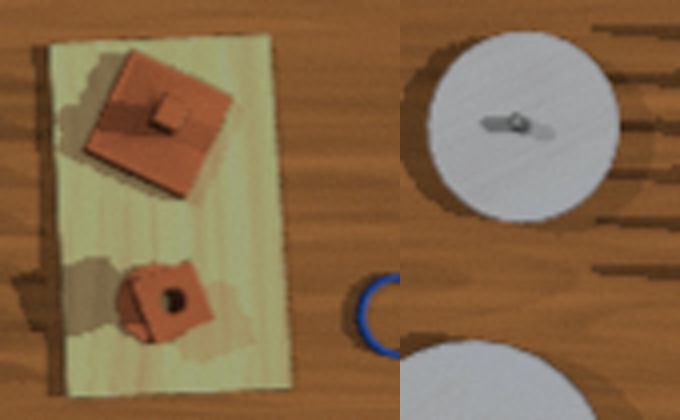

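Chuck candidates in the top view: red (323,260), black (358,264) and terracotta (332,215). The terracotta one on the ware board is meant. Wheels: (196,187), disc 170 mm with its tip at 85 mm, and (183,275), larger with its tip at about 120 mm. The first fits. The crop confirms both: the terracotta spool with a bore and square top, and the small disc with a thin spindle.

```bash
cat > go.py <<'E'
# usage: go.py x y z yaw [x y z yaw...] : deltas from the present pose (tool axes); yaw = world angle of tool y
import sys
from h import *
from scipy.spatial.transform import Rotation as Ro
s=bot.read_state();p=np.array(s['position']);R=np.array(s['tcp_rot'])
y=np.degrees(np.arctan2(R[1,1],R[0,1]));print('now',np.round(p,4),'yaw',round(y,2),'t',s['time_s'],'open',round(s['opening'],3),'F',np.round(s['force'],1))
a=list(map(float,sys.argv[1:]))
for k in range(0,len(a),4):
    w=np.radians(a[k+3]);Y=[np.cos(w),np.sin(w),0];Z=[0,0,-1];T=np.array([np.cross(Y,Z),Y,Z]).T
    print(np.round(R.T@(np.array(a[k:k+3])-p),4),np.round(Ro.from_matrix(R.T@T).as_rotvec(degrees=True),2))
E
python3 go.py .5 0 .3 48 .442 -.234 .2 20.8
```

```text
now [0.1666 0.6024 0.2336] yaw 74.54 t 1.1 open 0.998 F [-0.   0.2  0.5]
[-0.4819 -0.4917 -0.0664] [-0.    0.   26.54]
[-0.4884 -0.7327  0.0336] [ 0.    0.   53.74]
```

```bash
python3 -m jog '[[1,-0.04,-0.04,-0.01,0,0,2],[1,-0.08,-0.08,-0.03,0,0,5],[1,-0.48,-0.49,-0.066,0,0,27],[1,-0.48,-0.49,-0.066,0,0,27],[1,-0.48,-0.49,-0.066,0,0,27],[1,-0.48,-0.49,-0.066,0,0,27],[1,-0.48,-0.49,-0.066,0,0,27],[1,-0.48,-0.49,-0.066,0,0,27],[1,-0.48,-0.49,-0.066,0,0,27],[1,-0.48,-0.49,-0.066,0,0,27],[1,-0.48,-0.49,-0.066,0,0,27],[1,-0.488,-0.733,0.033,0,0,53.7],[1,-0.488,-0.733,0.033,0,0,53.7],[1,-0.488,-0.733,0.033,0,0,53.7],[1,-0.488,-0.733,0.033,0,0,53.7],[1,-0.488,-0.733,0.033,0,0,53.7],[1,-0.488,-0.733,0.033,0,0,53.7],[1,-0.488,-0.733,0.033,0,0,53.7]]'; python3 go.py .442 -.234 .082 20.8
```

```text
time_s: 3.35
position: [0.4419, -0.2328, 0.2011]
tcp_rot: [[-0.357, 0.934, 0.0], [0.934, 0.357, 0.0], [0.0, 0.001, -1.0]]
force: [0.1, -1.0, 0.2]
opening: 0.999
grasp_force: 0.0
now [ 0.4419 -0.2328  0.2011] yaw 20.91 t 3.35 open 0.999 F [ 0.1 -1.   0.2]
[-0.0012 -0.0004  0.1191] [ 0.03 -0.01  0.11]
```

```bash
python3 -m jog '[[1,-0.001,0,0.04,0,0,0],[1,-0.001,0,0.08,0,0,0],[1,-0.001,0,0.105,0,0,0],[1,-0.001,0,0.119,0,0,0],[1,-0.001,0,0.119,0,0,0],[0,-0.001,0,0.119,0,0,0],[0,-0.001,0,0.119,0,0,0],[0,-0.001,0,0.119,0,0,0],[0,-0.001,0,0.119,0,0,0],[0,-0.001,0,0.119,0,0,0],[0,-0.001,0,0.119,0,0,0],[0,-0.001,0,0.119,0,0,0]]'; python3 go.py .442 -.234 .3 20.8
```

```text
time_s: 4.85
position: [0.4421, -0.2353, 0.0818]
tcp_rot: [[-0.356, 0.935, 0.001], [0.935, 0.356, -0.0], [-0.001, 0.0, -1.0]]
force: [0.4, 0.2, 5.0]
opening: 0.617
grasp_force: 30.0
now [ 0.4421 -0.2353  0.0818] yaw 20.84 t 4.85 open 0.617 F [0.4 0.2 5. ]
[ 0.0011  0.0004 -0.2182] [0.02 0.04 0.04]
```

```bash
python3 -m jog '[[0,0,0,-0.02,0,0,0],[0,0,0,-0.06,0,0,0],[0,0,0,-0.12,0,0,0],[0,0,0,-0.18,0,0,0],[0,0,0,-0.21,0,0,0],[0,0,0,-0.21,0,0,0]]' | head -2; python3 go.py .543 .239 .21 20.8 .543 .239 .28 20.8
```

```text
time_s: 5.6
position: [0.4425, -0.2356, 0.2929]
now [ 0.4425 -0.2356  0.2929] yaw 20.85 t 5.6 open 0.618 F [ 1.1 -0.7 -3.2]
[0.4081 0.2627 0.0819] [0.11 0.22 0.05]
[0.4078 0.2628 0.0119] [0.11 0.22 0.05]
```

```bash
python3 -m jog '[[0,0.03,0.02,0,0,0,0],[0,0.08,0.05,0,0,0,0],[0,0.13,0.084,0,0,0,0],[0,0.18,0.116,0,0,0,0],[0,0.23,0.148,0,0,0,0],[0,0.28,0.18,0,0,0,0],[0,0.33,0.212,0,0,0,0],[0,0.38,0.244,0,0,0,0],[0,0.408,0.263,0.01,0,0,0],[0,0.408,0.263,0.04,0,0,0],[0,0.408,0.263,0.08,0,0,0],[0,0.408,0.263,0.097,0,0,0],[0,0.408,0.263,0.097,0,0,0],[0,0.408,0.263,0.097,0,0,0]]' | head -2
python3 - <<'E'
from m import *
s=bot.read_state();print(np.round(s['position'],4))
for c in('side','top'):
    p,d=viewer.capture(c);np.savez('s1_'+c,p=p,d=d)
    for t in('chuck','chuck_top','spindle_tip'):
        print(c,t,[(round(r['p'],2),np.round(r['xyz'],3).tolist()) for r in models.tip_of(c,t) if r['xyz'][1]>.1])
    uv,P=cloud(c,d)
    sq(P,.203,.222,(.543,.238),.05,c+' chucktop')
    sq(P,.12,.14,(.543,.238),.06,c+' flange')
    sq(P,.04,.05,(.543,.242),.12,c+' disc')
    if c=='side': cv2.imwrite('pics/d.png',cv2.resize(p[90:230,150:300],None,fx=4,fy=4,interpolation=cv2.INTER_CUBIC))
E
```

```text
time_s: 7.35
position: [0.5434, 0.2398, 0.1952]
[0.5434 0.2398 0.1952]
side chuck [(0.59, [0.542, 0.241, 0.132])]
side chuck_top [(0.72, [0.547, 0.239, 0.216])]
side spindle_tip [(0.62, [0.543, 0.242, 0.088]), (0.58, [0.232, 0.281, 0.121])]
side chucktop 198 rect c [542.5 232.2] size [75.3 53. ] ang 0.8 z [0.2043 0.2151 0.2196] mean [540.3 229. ]
side flange 62 rect c [530.7 231. ] size [46.2 70.7] ang 38.4 z [0.132  0.1371 0.1396] mean [528.6 221.3]
side disc 1041 rect c [542.8 237.5] size [170.1 168.1] ang 86.4 z [0.0417 0.0444 0.047 ] mean [538.9 233.9]
top chuck [(0.64, [0.545, 0.243, 0.131])]
top chuck_top [(0.52, [0.544, 0.242, 0.219])]
top spindle_tip [(0.94, [0.544, 0.239, 0.086])]
top chucktop few 0
top flange 8 rect c [549.3 208.4] size [26.2  9.9] ang 0.9 z [0.1361 0.1382 0.1393] mean [548.8 206.8]
top disc 660 rect c [544.5 218.1] size [135.  154.8] ang 61.9 z [0.0416 0.0456 0.0491] mean [553.9 195.5]
```

View pics/d.png

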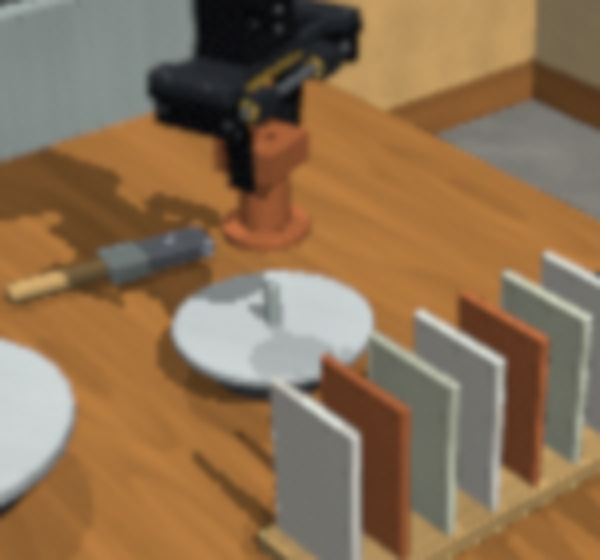

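```bash
cat > ray.py <<'E'
from h import *
def atz(cam,uv,z):
    a,b=px2w(cam,[uv,uv],[.5,1.5]);t=(z-a[2])/(b[2]-a[2]);return a+t*(b-a)
E
python3 - <<'E'
from ray import *
for c,n in(('top','s0'),('side','s0')):
    p=np.load(f'{n}_{c}.npz')['p'].astype(int)
    hsv=cv2.cvtColor(p.astype(np.uint8),cv2.COLOR_BGR2HSV)
    m=((hsv[...,1]<45)&(hsv[...,2]>90)).astype(np.uint8)
    m=cv2.morphologyEx(m,cv2.MORPH_CLOSE,np.ones((9,9)))
    u,v=w2px(c,[.544,.24,.045])[0].astype(int)
    _,L=cv2.connectedComponents(m);lab=L[v,u];mm=(L==lab).astype(np.uint8)
    k=max(cv2.findContours(mm,0,1)[0],key=cv2.contourArea)
    # project contour to disc top, fit circle
    Q=np.array([atz(c,q,.045)[:2] for q in k[:,0].astype(float)])
    from scipy.optimize import least_squares
    r=least_squares(lambda x:np.hypot(Q[:,0]-x[0],Q[:,1]-x[1])-x[2],[.54,.24,.085],loss='soft_l1',f_scale=.001)
    print(c,'disc',r.x,len(Q),mm.sum())
# side columns of spindle (s0) and waist/flange (s1)
p=np.load('s1_side.npz')['p'].astype(int)
for v in(133,136,139,142,146,148):
    row=p[v,195:240];red=(row[:,2]-row[:,0]);sat=red>75
    print(v,195+np.nonzero(sat)[0].min() if sat.any() else None,195+np.nonzero(sat)[0].max() if sat.any() else None, red[8:40].tolist() if v in(142,148) else '')
p=np.load('s0_side.npz')['p'].astype(int)
for v in(162,165,168): print(v,p[v,208:230].sum(1).tolist())
for z in(.13,.14,.15,.17): print(z,w2px('side',[.5434,.2398,z])[0])
for z in(.055,.065,.075,.085): print(z,w2px('side',[.5434,.2398,z])[0])
E
```

```text
top disc [0.54505016 0.23708832 0.0835344 ] 133 1803
side disc [0.35605601 0.20920511 0.24643806] 411 3413
133 195 239 
136 195 239 
139 195 239 
142 202 239 [87, 100, 108, 108, 102, 93, 80, 68, 70, 80, 87, 93, 97, 100, 100, 99, 97, 93, 88, 94, 115, 122, 121, 115, 111, 109, 110, 109, 109, 108, 108, 108]
146 201 239 
148 203 239 [99, 102, 92, 91, 104, 116, 122, 120, 115, 108, 104, 106, 108, 108, 108, 107, 106, 108, 110, 113, 110, 109, 100, 95, 100, 109, 115, 117, 117, 117, 116, 116]
162 [593, 593, 596, 598, 598, 596, 577, 493, 397, 425, 460, 474, 559, 594, 599, 597, 597, 595, 595, 597, 599, 598]
165 [587, 587, 587, 580, 553, 541, 536, 494, 390, 386, 415, 444, 531, 581, 591, 588, 588, 589, 587, 586, 586, 589]
168 [585, 585, 585, 579, 544, 471, 406, 370, 330, 374, 408, 420, 483, 563, 590, 593, 590, 590, 591, 591, 590, 589]
0.13 [216.23019311 147.83420864]
0.14 [216.08624218 145.12182194]
0.15 [215.94134631 142.38555206]
0.17 [215.6487062  136.84040172]
0.055 [217.28009863 167.43967835]
0.065 [217.14310781 164.8989117 ]
0.075 [217.00520313 162.33601478]
0.085 [216.86637999 159.7507591 ]
```

```bash
python3 go.py .5447 .2382 .14 20.8; python3 -m jog '[[0,-0.002,0.0005,0,0,0,0],[0,-0.002,0.0005,0.01,0,0,0],[0,-0.002,0.0005,0.025,0,0,0],[0,-0.002,0.0005,0.04,0,0,0],[0,-0.002,0.0005,0.055,0,0,0],[0,-0.002,0.0005,0.055,0,0,0]]'|head -5;  python3 go.py .5447 .2382 .109 20.8
```

```text
now [0.5427 0.2398 0.1952] yaw 20.84 t 7.75 open 0.617 F [-1.3  0.1 -2.6]
[-0.0022  0.0012  0.0552] [0.06 0.01 0.04]
time_s: 8.5
position: [0.5424, 0.2377, 0.1375]
tcp_rot: [[-0.356, 0.935, -0.004], [0.935, 0.356, -0.001], [0.001, -0.004, -1.0]]
force: [0.1, 0.4, -3.2]
opening: 0.618
now [0.5424 0.2377 0.1375] yaw 20.84 t 8.5 open 0.618 F [ 0.1  0.4 -3.2]
[-0.0004  0.0025  0.0285] [-0.24 -0.03  0.04]
```

```bash
python3 -m jog '[[0,0,0.001,0.008,0,0,0],[0,0,0.001,0.016,0,0,0],[0,0,0.001,0.024,0,0,0],[0,0,0.001,0.027,0,0,0],[0,0,0.001,0.029,0,0,0],[0,0,0.001,0.029,0,0,0]]'|sed -n '1,2p;4p'; for i in 1 2 3; do python3 -m jog '[[0,0,0,0,0,0,0]]'|sed -n '2p;4p'; done
```

```text
time_s: 9.25
position: [0.5447, 0.2384, 0.1106]
force: [-0.6, 0.3, -3.5]
position: [0.5448, 0.2385, 0.1108]
force: [0.1, -0.7, -2.9]
position: [0.5448, 0.2385, 0.1108]
force: [0.6, 0.2, -3.3]
position: [0.5447, 0.2385, 0.1107]
force: [-0.2, 0.6, -3.3]
```

```bash
python3 -m jog '[[0,0,0,0.001,0,0,0],[0,0,0,0.0017,0,0,0],[0,0,0,0.0017,0,0,0]]'|sed -n '2p;4p'; python3 -m jog '[[0,0,0,0.0005,0,0,0],[0,0,0,0.0005,0,0,0]]'|sed -n '2p;4p'
```

```text
position: [0.5446, 0.2384, 0.1089]
force: [0.1, -0.7, -2.3]
position: [0.5446, 0.2385, 0.1089]
force: [-0.0, -0.2, 3.0]
```

```bash
python3 -m jog '[[0.7,0,0,0,0,0,0],[0.8,0,0,0,0,0,0],[1,0,0,0,0,0,0],[1,0,0,0,0,0,0],[1,0,0,0,0,0,0],[1,0,0,-0.02,0,0,0],[1,0,0,-0.06,0,0,0],[1,0,0,-0.12,0,0,0],[1,0,0,-0.15,0,0,0],[1,0,0,-0.15,0,0,0]]'|sed -n '1,5p'; python3 go.py .601 -.237 .26 -25.5 .601 -.237 .081 -25.5
```

```text
time_s: 11.5
position: [0.5463, 0.2389, 0.2614]
tcp_rot: [[-0.356, 0.935, 0.007], [0.935, 0.356, 0.002], [-0.001, 0.007, -1.0]]
force: [0.0, -0.3, -0.2]
opening: 0.999
now [0.5463 0.2389 0.2614] yaw 20.85 t 11.5 open 0.999 F [ 0.  -0.3 -0.2]
[-0.4642 -0.1183  0.0011] [ 0.4  -0.11 46.35]
[-0.464  -0.1195  0.1801] [ 0.4  -0.11 46.35]
```

```bash
python3 -m jog '[[1,-0.03,-0.007,0,0,0,3],[1,-0.08,-0.02,0,0,0,8],[1,-0.463,-0.118,0,0,0,46.4],[1,-0.463,-0.118,0,0,0,46.4],[1,-0.463,-0.118,0,0,0,46.4],[1,-0.463,-0.118,0,0,0,46.4],[1,-0.463,-0.118,0,0,0,46.4],[1,-0.463,-0.118,0,0,0,46.4],[1,-0.463,-0.118,0,0,0,46.4],[1,-0.463,-0.118,0,0,0,46.4],[1,-0.463,-0.118,0,0,0,46.4],[1,-0.463,-0.118,0,0,0,46.4]]'|sed -n '1,2p'
python3 - <<'E'
from m import *
for c in('side','top'):
    p,d=viewer.capture(c);np.savez('s2_'+c,p=p,d=d)
    for t in('chuck','chuck_top','knob'):
        print(c,t,[(round(r['p'],2),np.round(r['xyz'],3).tolist()) for r in models.tip_of(c,t) if r['xyz'][0]>.4])
    uv,P=cloud(c,d)
    sq(P,.123,.135,(.5447,.2385),.05,c+' chucktop')
    sq(P,.038,.055,(.602,-.232),.085,c+' lid plate')
    if c=='side': cv2.imwrite('pics/e.png',cv2.resize(p[110:300,150:380],None,fx=3,fy=3,interpolation=cv2.INTER_CUBIC))
E
python3 go.py .601 -.237 .081 -25.6
```

```text
time_s: 13.0
position: [0.599, -0.234, 0.2583]
side chuck [(0.64, [0.544, 0.244, 0.042])]
side chuck_top [(0.79, [0.547, 0.239, 0.131]), (0.72, [0.513, 0.46, -0.001])]
side knob [(0.8, [0.599, -0.235, 0.092])]
side chucktop 168 rect c [543.9 238.7] size [60.3 57.2] ang 23.3 z [0.1239 0.1293 0.1318] mean [542.1 235.6]
side lid plate 699 rect c [ 599.9 -236.3] size [103.7 100.4] ang 64.4 z [0.0405 0.0469 0.0533] mean [ 585.9 -245.7]
top chuck [(0.62, [0.543, 0.241, 0.042])]
top chuck_top [(0.57, [0.546, 0.242, 0.128]), (0.38, [0.602, -0.231, 0.017])]
top knob [(0.46, [0.6, -0.235, 0.087])]
top chucktop 228 rect c [546.  236.8] size [54.7 54.3] ang 21.5 z [0.1262 0.1304 0.1341] mean [545.9 235.9]
top lid plate 183 rect c [ 619.  -204.7] size [25.1 99.9] ang 63.2 z [0.0428 0.0481 0.0538] mean [ 620.4 -203.7]
now [ 0.5991 -0.236   0.2585] yaw -25.54 t 13.4 open 0.999 F [-0.9  0.5  0.3]
[-1.000e-04  2.100e-03  1.775e-01] [0.01 0.   0.06]
```

View pics/e.png

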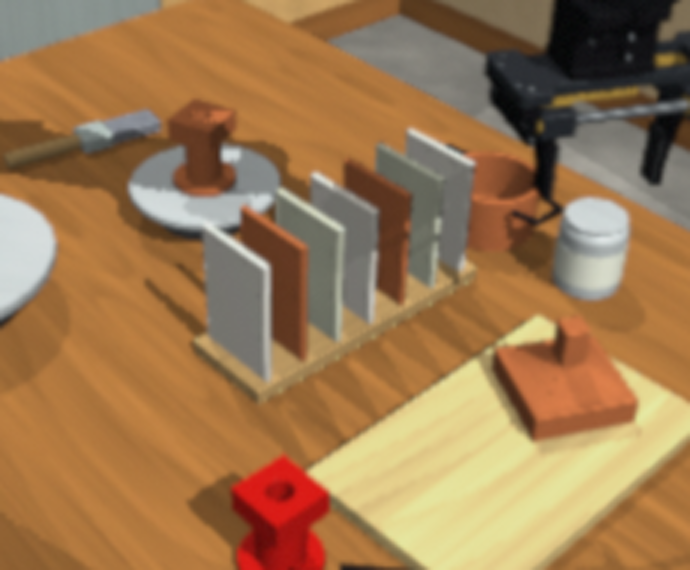

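```bash
python3 -m jog '[[1,0,0.002,0.05,0,0,0],[1,0,0.002,0.1,0,0,0],[1,0,0.002,0.14,0,0,0],[1,0,0.002,0.165,0,0,0],[1,0,0.002,0.177,0,0,0],[1,0,0.002,0.177,0,0,0],[1,0,0.002,0.177,0,0,0],[1,0,0.002,0.177,0,0,0]]'|sed -n '1,4p'; python3 go.py .6012 -.2367 .081 -25.6
```

```text
time_s: 14.4
position: [0.6017, -0.2376, 0.0828]
tcp_rot: [[0.431, 0.902, 0.002], [0.902, -0.431, -0.001], [-0.0, 0.003, -1.0]]
force: [0.3, -0.3, -0.5]
now [ 0.6017 -0.2376  0.0828] yaw -25.56 t 14.4 open 0.999 F [ 0.3 -0.3 -0.5]
[ 0.0006 -0.0008  0.0018] [0.15 0.02 0.04]
```

Close the gripper on the knob.

```bash
python3 -m jog '[[1,0.0005,-0.0005,0.001,0,0,0],[0,0.0005,-0.0005,0.001,0,0,0],[0,0.0005,-0.0005,0.001,0,0,0],[0,0.0005,-0.0005,0.001,0,0,0],[0,0.0005,-0.0005,0.001,0,0,0],[0,0.0005,-0.0005,0.001,0,0,0],[0,0.0005,-0.0005,0.001,0,0,0],[0,0.0005,-0.0005,0.001,0,0,0],[0,0.0005,-0.0005,0.001,0,0,0],[0,0.0005,-0.0005,0.001,0,0,0],[0,0.0005,-0.0005,0.001,0,0,0]]'; python3 -m jog '[[0,0,0,-0.01,0,0,0],[0,0,0,-0.03,0,0,0],[0,0,0,-0.08,0,0,0],[0,0,0,-0.13,0,0,0],[0,0,0,-0.18,0,0,0],[0,0,0,-0.21,0,0,0],[0,0,0,-0.22,0,0,0],[0,0,0,-0.22,0,0,0],[0,0,0,-0.22,0,0,0]]'; python3 go.py .5446 .2385 .30 21
```

```text
time_s: 15.78
position: [0.6005, -0.2364, 0.0803]
tcp_rot: [[0.431, 0.902, -0.0], [0.902, -0.431, 0.0], [-0.0, -0.0, -1.0]]
force: [-1.4, 0.4, -0.4]
opening: 0.274
grasp_force: 30.0
time_s: 16.9
position: [0.5995, -0.2358, 0.298]
tcp_rot: [[0.431, 0.902, -0.004], [0.902, -0.431, 0.002], [0.0, -0.005, -1.0]]
force: [0.5, 0.0, -4.8]
opening: 0.275
grasp_force: 30.0
now [ 0.5995 -0.2358  0.298 ] yaw -25.56 t 16.9 open 0.275 F [ 0.5  0.  -4.8]
[ 0.4042 -0.2542 -0.0007] [ -0.24  -0.13 -46.56]
```

```bash
python3 -m jog '[[0,0.02,-0.013,0,0,0,-2],[0,0.05,-0.032,0,0,0,-5],[0,0.09,-0.057,0,0,0,-10],[0,0.13,-0.082,0,0,0,-15],[0,0.17,-0.107,0,0,0,-20],[0,0.21,-0.132,0,0,0,-25],[0,0.25,-0.157,0,0,0,-30],[0,0.29,-0.182,0,0,0,-34],[0,0.33,-0.207,0,0,0,-38],[0,0.36,-0.226,0,0,0,-41],[0,0.385,-0.242,0,0,0,-44],[0,0.398,-0.25,0,0,0,-46],[0,0.404,-0.254,0,0,0,-46.6],[0,0.404,-0.254,0,0,0,-46.6],[0,0.404,-0.254,0,0,0,-46.6],[0,0.404,-0.254,0,0,0,-46.6]]'|sed -n '1,5p'; python3 go.py .5446 .2385 .2175 21
```

```text
time_s: 18.9
position: [0.5461, 0.2367, 0.3004]
tcp_rot: [[-0.358, 0.934, -0.0], [0.934, 0.358, -0.0], [-0.0, -0.0, -1.0]]
force: [-0.2, -1.1, -3.9]
opening: 0.276
now [0.5461 0.2367 0.3004] yaw 20.96 t 18.9 open 0.276 F [-0.2 -1.1 -3.9]
[ 0.0022 -0.0007  0.0829] [-0.    0.01 -0.04]
```

```bash
python3 -m jog '[[0,0.002,-0.0005,0.02,0,0,0],[0,0.002,-0.0005,0.045,0,0,0],[0,0.002,-0.0005,0.065,0,0,0],[0,0.002,-0.0005,0.08,0,0,0],[0,0.002,-0.0005,0.085,0,0,0],[0,0.002,-0.0005,0.085,0,0,0],[0,0.002,-0.0005,0.085,0,0,0],[0,0.002,-0.0005,0.085,0,0,0]]'|sed -n '1,2p'
python3 - <<'E'
from m import *
for c in('side','top'):
    p,d=viewer.capture(c);np.savez('s3_'+c,p=p,d=d)
    for t in('chuck','chuck_top','lid','knob'):
        print(c,t,[(round(r['p'],2),np.round(r['xyz'],3).tolist()) for r in models.tip_of(c,t) if r['xyz'][0]>.4 and r['xyz'][1]>0])
    uv,P=cloud(c,d)
    sq(P,.17,.184,(.5447,.2385),.08,c+' lid plate')
    if c=='side': cv2.imwrite('pics/f.png',cv2.resize(p[90:220,150:290],None,fx=4.5,fy=4.5,interpolation=cv2.INTER_CUBIC))
    if c=='top': cv2.imwrite('pics/g.png',cv2.resize(p[130:240,140:260],None,fx=4.5,fy=4.5,interpolation=cv2.INTER_CUBIC))
E
python3 go.py .5446 .2385 .2073 21;python3 go.py .5446 .2385 .2073 21
```

```text
time_s: 19.9
position: [0.545, 0.2394, 0.2161]
side chuck [(0.86, [0.544, 0.242, 0.044])]
side chuck_top [(0.68, [0.517, 0.458, 0.002]), (0.67, [0.546, 0.238, 0.129]), (0.22, [0.544, 0.242, 0.045])]
side lid [(0.77, [0.546, 0.241, 0.149])]
side knob [(0.63, [0.542, 0.242, 0.226])]
side lid plate 308 rect c [542.9 239.1] size [105.7 103.4] ang 20.7 z [0.1713 0.1809 0.1835] mean [530.1 218.7]
top chuck []
top chuck_top [(0.22, [0.545, 0.243, 0.004])]
top lid [(0.84, [0.544, 0.245, 0.152])]
top knob [(0.77, [0.544, 0.24, 0.222])]
top lid plate 147 rect c [559.2 200.3] size [101.3  36. ] ang 10.9 z [0.1752 0.1811 0.1837] mean [558.1 198.1]
now [0.5446 0.2393 0.2153] yaw 21.04 t 20.4 open 0.273 F [-0.5 -0.6 -4.3]
[-0.0007 -0.0003  0.008 ] [-0.   -0.    0.04]
now [0.5446 0.2393 0.2153] yaw 21.04 t 20.4 open 0.273 F [-0.5 -0.6 -4.3]
[-0.0007 -0.0003  0.008 ] [-0.   -0.    0.04]
```

View pics/f.png

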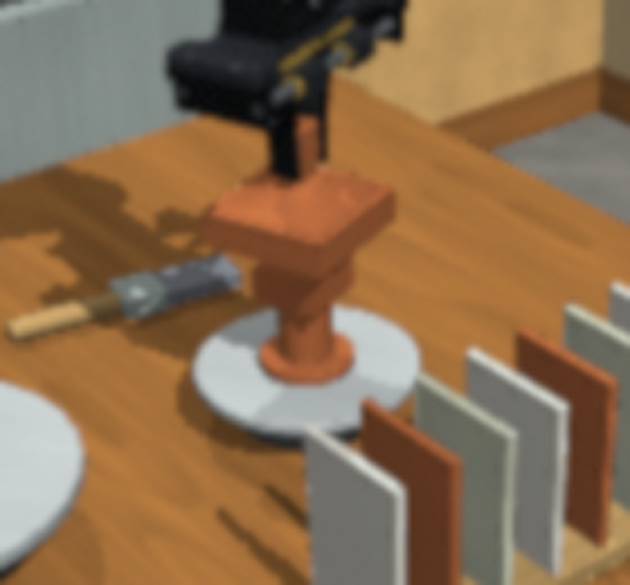

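View pics/g.png

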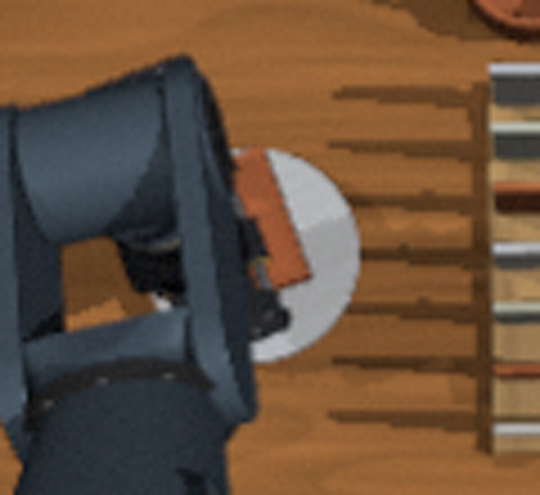

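```bash
python3 -m jog '[[0,-0.0005,0,0.002,0,0,0],[0,-0.0005,0,0.005,0,0,0],[0,-0.0005,0,0.0075,0,0,0],[0,-0.0005,0,0.0075,0,0,0],[0,-0.0005,0,0.0075,0,0,0],[0,-0.0005,0,0.0075,0,0,0],[0,-0.0005,0,0.0075,0,0,0],[0,-0.0005,0,0.0075,0,0,0],[0,-0.0005,0,0.0075,0,0,0],[0,-0.0005,0,0.0075,0,0,0],[0,-0.0005,0,0.0075,0,0,0],[0,-0.0005,0,0.0075,0,0,0]]'
python3 - <<'E'
from m import *
c='side';p,d=viewer.capture(c);uv,P=cloud(c,d)
sq(P,.163,.178,(.5447,.2385),.08,c+' lid plate');sq(P,.1,.13,(.5447,.2385),.045,c+' chuck block')
E
python3 go.py .5446 .2385 .2073 21
```

```text
time_s: 21.9
position: [0.5448, 0.2388, 0.2078]
tcp_rot: [[-0.359, 0.933, -0.0], [0.933, 0.359, -0.0], [-0.0, -0.0, -1.0]]
force: [-0.4, 0.2, -4.2]
opening: 0.271
grasp_force: 30.0
side lid plate 351 rect c [543.3 237. ] size [103.7 104.6] ang 21.3 z [0.1642 0.1731 0.1775] mean [531.4 218.7]
side chuck block 135 rect c [537.5 220.9] size [41.9 74.9] ang 67.7 z [0.1062 0.1156 0.1279] mean [531.2 223.5]
now [0.5448 0.2388 0.2079] yaw 21.04 t 21.95 open 0.274 F [ 0.6 -0.2 -4.3]
[-0.0002 -0.0003  0.0006] [ 0.   -0.    0.04]
```

Position, yaw and height all agree (rim about 15.5 mm above the chuck, level and still), so I'm handing in.

```bash
python3 -c "
from rig import workorder;print(workorder.hand_in())"
```

```text
the job is handed in; nothing more can be done
None
```

The job is handed in at about 22 s: the chuck stands flat on the 170 mm wheel over its spindle, and the lid is held level and still, centred and square above it, with its rim about 15.5 mm above the chuck by my measurements; the judge's result was not shown.

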